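Pin the drying arm in its clevis

TASK

Swing the aluminium drying arm by its red post fully home against its stop, so that its end sits inside the blue clevis. Then take the ball-lock pin from its wooden holder by squeezing its two orange buttons, feel gently for the hole and slide the pin down through the clevis until its collar rests on it, and let go so that the buttons spring out and the balls lock it. Use light forces throughout and do not disturb the other things on the counter.

Things in the scene. Friction and masses are not known exactly. Their poses are not given: they have to be found in the camera images.
- board: Plywood board 130 x 320 x 12 mm (x, y, z), fixed; origin at the centre of its underside, z up. On it sits a one-piece blue bracket: clevis at the -y end, arm pivot at the +y end. The bracket is bolted through slots, so clevis and pivot lie up to 8 mm from their two marks along the board's x and up to 8 mm along its y, both by the same shift. It holds under gentle forces.
- clevis_mark (a point): NOMINAL centre of the clevis hole at the flat top of the upper ear, 64 mm above the counter, axes as the board; the true hole is up to 8 mm off in x and in y (see board): find it by touch or sight. Ears 50 x 50 mm, 8 mm thick, level 56 to 64 and 34 to 42 mm up; the arm's end, 10 mm thick, goes between. All three have a 15.6 mm round hole, edges barely broken. 22 mm free below.
- pivot_mark (a point): NOMINAL vertical pivot axis of the swing arm, 200 mm from clevis_mark along the board's +y, with the same shift as the hole (see board). The arm is an aluminium bar 22 mm wide, its top 54 mm above the counter. A red round post 22 mm thick stands on it 120 mm from the pivot, its top 99 mm above the counter: push or pinch it there.
- swing (a joint): Angle of the swing arm, rad. 0 = home against its stop, running from the pivot straight along the board's -y, holes aligned; positive = swung out to the board's -x side: the direction from pivot to post is (-sin a, -cos a) in the board's x, y. A stiff hinge (about 2 N at the post), it stays where it is left.
- holder: Wooden block 64 x 64 x 56 mm, fixed, with a wide 24 mm hole in its top in which the pin hangs by its collar; origin at the centre of its underside.
- pin_mid (a point): Middle of the ball-lock pin (0.15 to 0.25 kg), on its axis at the underside of its collar, z along the pin up to the head. Collar 32 mm across, 4 mm thick. Below it a steel shank 14 mm thick and 46 mm long, the last 7 mm tapering to 11 mm. It hangs upright in the holder, collar on top; the turn about its axis varies, and does not matter in the clevis.
- pin_head (a point): Centre of the two orange buttons, 28 mm above pin_mid, same axes. Head: black, 30 mm (x) by 28 mm (y), from 4 to 44 mm above pin_mid. The buttons, 20 mm wide and 26 mm tall, are on its +y and -y faces: 38 mm over both when free, 30 mm when squeezed. Grip here along y; squeezing them fully takes 8 N a side and draws the balls in.
- pin_balls (a point): On the axis 35 mm below pin_mid, same axes: two brass balls stand out 3.5 mm from the shank on +x and -x here (6 mm tall) while the buttons are free. With the balls out the pin can not pass the clevis holes; squeezed, they are inside the shank. Seated, their tops lie 2 mm below the lower ear's underside.
- pin_button (a joint): Travel of the orange buttons, m: 0 = sprung out, balls out (locked); 0.004 = fully squeezed, balls in. While a ball is inside a hole the buttons can not spring out fully.
- jar: Glass jar, 70 mm wide, 90 mm tall, origin under its centre; leave alone.
- detergent: White detergent bottle, 84 mm wide, 210 mm tall, origin under its centre; leave alone.
- bowl: White bowl, 130 mm wide, 55 mm tall, origin under its centre; leave alone.
- wrench: Small wrench lying on the counter, 150 mm long; leave alone.
- screwdriver: Screwdriver lying on the counter; leave alone.
- brush: Scrubbing brush lying on the counter; leave alone.
- soap: Bar of green soap, 75 x 50 x 26 mm; leave alone.
Mind the look-alikes: they are no part of the job. What is meant by the part that bears pin_mid is not pink or purple, and is the smaller of those in its own colour.

How it is judged:
By the outcome, as a careful person would: the job done as asked, in the order asked, and still so for the second after the job is handed in, with the robot touching nothing.
It also fails if it takes over 72 s, if anything falls off the work surface, if the arm or the gripper's body presses on something with over 40 N, if the wrist force passes 120 N, or if a joint passes its speed limit or range.

ROBOT

A 7-joint arm with a two-finger parallel gripper is mounted at the origin on the work surface. World frame = base frame: x ahead of the robot, y to its left, z up, the work surface at z = 0. Lengths are in m, angles in rad, forces in N, time in s.
With the tool pointing down it reaches from about 0.4 to 0.85 m from the base axis. Payload 10.4 kg.
Tool frame: the origin (TCP) lies on the centre line of the jaws, within the pads' length; the fingertips stand 14 mm ahead of it and the grasp point (between the pads) lies 5 mm behind it (manip.tip_reach is the distance from the TCP to the fingertips, in m); z points along the fingers, y is the line along which they close (so a half turn about z gives the same grasp; the last joint's range is limited). The gripper opens to 85 mm and grips with 20 to 120 N. Pads are 22 mm wide; open, the fingers measure 114 mm over their backs; the gripper's body (76 mm by 85 mm) begins 54 mm behind the grasp point. The pads swing forward as they close: fully open they stand 13 mm farther back than shut.
Start: joints at [1.208, 0.332, -0.065, 1.46, 0.022, 1.35, -0.088], TCP at [0.208, -0.589, 0.221] pointing down, gripper open.
Joint ranges: [-2.6, 2.6], [-0.5, 2.12], [-1.47, 1.34], [0.16, 2.42], [-1.27, 4.41], [0.06, 2.06], [-2.6, 2.6]. Speed limits (rad/s): [2.22, 2.22, 2.79, 2.79, 3.14, 3.14, 3.14].

INTERFACE

Orientations are given as a unit quaternion [x, y, z, w].
In Python, from workcell import manip gives the robot as it stands.
- The arm moves only by the shell command python3 -m pendant 'ROWS' [FORCE]. ROWS is JSON, a list of rows, each a list of 7 numbers: the shift along the tool's x, y, z in units of 50 mm (1.0 is 50 mm), then the turn, a rotation vector about the tool's x, y, z in units of 8 degrees (1.0 is 8 degrees), then the opening, from -1 (shut) to 1 (fully open), so that 0 is half open. In form: [[dx, dy, dz, ax, ay, az, jaw], ...]. A call has exactly 10 rows; each row is the pose to reach, as a shift and turn from the pose commanded when the call began, along the tool's axes at that moment; what a row does not reach only later rows make up. A row lasts 1/8 s, in which the tool goes at most 62.5 mm and 10.7 degrees, less where a joint would pass 70% of its speed; a pose out of reach is approached as far as the arm can. A call with a gripper value outside its range is refused whole. The fingers move at their own pace and stop on an object; FORCE is the grip in N (left out, the last holds). Time passes only in rows, so rows that repeat a pose let the fingers close, or fill a call up. It gives the time, the measured TCP pose, the force, the opening and the grip force at its end, in the units of the state.
- manip.get_obs(): the state, without advancing time (a new reading comes with each control period).
- manip.camera(name): name is "scene" or "top" or "wrist"; returns (picture, depth): 420x560x3 uint8, red, green, blue; 420x560 float32, m along the optical axis (not along the pixel's ray), 0 where there is no reading.
- manip.get_calibration(name): a dict with "fx", "fy", "cx", "cy" (pixels), "xyz" and "orientation" of the camera in the world. Camera axes: x right, y up, looking along -z (the intrinsics and any distortion apply to the point x, -y, -z); pixel columns grow to the right and rows downward; lengths in m; the calibration is good to about 2 mm. A picture is of the moment at which its call begins: read the wrist's pose just before it. get_calibration takes no time and is no camera call; for the wrist camera it gives the pose at the moment of the call.
- manip.hand_in(): hands the job in; it is judged then, once.
Trained networks look in the newest picture that a camera, given by its name, has taken for a name from the list of things; names that differ only in an ending like _2 or _b are one class to them, and where a whole thing is asked for, a point or a joint stands for the part that bears it (a point fixed in the world has none). Each returns a list of dicts, best first, with "p" (0 to 1); they miss things now and then, are a little off and sometimes report something else, mostly with a low value. They report only what shows in the picture. A call takes as long as a camera call. They do not tell look-alikes from the thing itself.
- manip.find_in(thing, camera): "box" ([left, top, right, bottom] in pixels, round what is visible of it).
- manip.trace(thing, camera): "pixels" (420x560 bool, what is visible of it) and "box" ([left, top, right, bottom] in pixels, round what is visible of it).
- manip.tip_of(thing, camera): "pixel" ([column, row] in pixels: a listed point, or the origin of a listed thing).
The state is a dict: "clock": time; "joint_pos": joint angles; "joint_velocities": joint speeds; "tau": joint torques, N m; "position": TCP position; "ee_rot": TCP orientation; "ft_force": force on the tool from outside, world axes, zero at the start; "torque": the same for the moment, N m; "grip_width": opening from 0.0 (shut) to 1.0 (fully open); "grasp_force": force on a finger pad.
Only numpy, scipy, OpenCV 4.12 (cv2) and the standard library are available. Lean on these libraries where they do the work, as an engineer would, in place of code of your own. Each camera call takes 0.05 s, during which the arm holds its last target. There are 200 camera calls.

## Working session

There is one attempt and no reset: what is moved stays moved. The work goes in short steps, Python scripts to look and compute and a shell command to move; the robot and the scene stay as the last step left them, time stands still between calls to the robot, and variables do not carry over. Pictures are saved under pics/ and viewed, at most 13 in all, crops included, and the job is handed in when it is done.

```bash
mkdir -p pics; ls; cat > h.py <<'E'
import numpy as np,cv2
from scipy.spatial.transform import Rotation as R
from workcell import manip
def save(n,im): cv2.imwrite('pics/'+n,im[:,:,::-1])
def cloud(c,d):
    v,u=np.mgrid[0:d.shape[0],0:d.shape[1]]
    p=np.stack([(u-c['cx'])/c['fx']*d,-(v-c['cy'])/c['fy']*d,-d],-1)
    return p@R.from_quat(c['orientation']).as_matrix().T+np.array(c['xyz'])
def proj(c,P):
    q=(np.atleast_2d(P)-c['xyz'])@R.from_quat(c['orientation']).as_matrix()
    return np.stack([c['cx']+c['fx']*q[:,0]/-q[:,2],c['cy']+c['fy']*q[:,1]/q[:,2]],-1)
def ray(c,px,z):
    d=R.from_quat(c['orientation']).apply([(px[0]-c['cx'])/c['fx'],-(px[1]-c['cy'])/c['fy'],-1])
    o=np.array(c['xyz']); return o+d*(z-o[2])/d[2]
E
python3 - <<'E'
from h import *
for n in('top','scene'):
    im,d=manip.camera(n);c=manip.get_calibration(n);print(c)
    save(n+'0.png',im);np.savez(n+'.npz',im=im,d=d)
    for t in('board','clevis_mark','pivot_mark','pin_mid','pin_head','holder','swing'):
        print(n,t,[(round(r['p'],2),np.round(r['pixel']).tolist()) for r in manip.tip_of(t,n)][:5] if t!='swing' else [(round(r['p'],2),np.round(r['box']).tolist()) for r in manip.find_in(t,n)][:5])
print(manip.get_obs())
E
```

```text
pics
{'fx': 432.7043203286174, 'fy': 432.7043203286174, 'cx': 282.309054574875, 'cy': 205.30731584071322, 'xyz': array([ 0.32031511, -0.02557377,  1.37252402]), 'orientation': array([-0.06429546,  0.05117181,  0.71371755, -0.69559672])}
top board [(0.69, [267.0, 198.0]), (0.29, [321.0, 253.0])]
top clevis_mark [(0.57, [303.0, 200.0])]
top pivot_mark [(0.64, [239.0, 189.0]), (0.51, [177.0, 234.0])]
top pin_mid [(0.77, [397.0, 235.0]), (0.72, [351.0, 168.0]), (0.65, [360.0, 226.0]), (0.62, [386.0, 202.0])]
top pin_head [(0.73, [387.0, 199.0]), (0.69, [361.0, 230.0]), (0.52, [402.0, 230.0]), (0.52, [352.0, 168.0])]
top holder [(0.72, [380.0, 203.0])]
top swing [(0.75, [238.0, 192.0, 300.0, 240.0]), (0.28, [301.0, 242.0, 343.0, 262.0])]
{'fx': 438.5562226273109, 'fy': 438.5562226273109, 'cx': 276.4004100857275, 'cy': 214.11715060215494, 'xyz': array([ 1.23419399, -0.27296642,  0.89290495]), 'orientation': array([0.29189403, 0.20781359, 0.54056613, 0.76118306])}
scene board [(0.87, [304.0, 233.0]), (0.42, [177.0, 339.0])]
scene clevis_mark [(0.66, [260.0, 225.0])]
scene pivot_mark [(0.72,
[... 474 characters left out ...]
,  0.33219401, -0.06472932,  1.46010175,  0.02161651,
        1.34988462, -0.08847155]), 'joint_velocities': array([ 4.93246166e-05, -4.23744766e-04,  7.76149522e-05,  9.86588024e-04,
        3.23134666e-04,  1.36729633e-04, -7.11616691e-04]), 'tau': array([-4.44703182e-04, -6.25187874e+01,  4.87734773e-02, -3.91812265e+01,
        1.64102175e-02,  1.64093446e-03, -3.52880375e-05]), 'position': array([ 0.20834246, -0.58928061,  0.22054051]), 'ee_rot': array([9.85597358e-01, 1.69108972e-01, 1.60183838e-05, 5.16165411e-05]), 'ft_force': array([ 0.2820144 ,  0.24813097, -1.01491745]), 'torque': array([ 0.00841841, -0.00528712, -0.01654355]), 'grasp_force': 0.0, 'grip_width': 0.9979760998895065}
```

```bash
python3 -c "
import cv2;a=cv2.imread('pics/top0.png');print(a.shape)"
```

```text
(420, 560, 3)
```

View pics/top0.png

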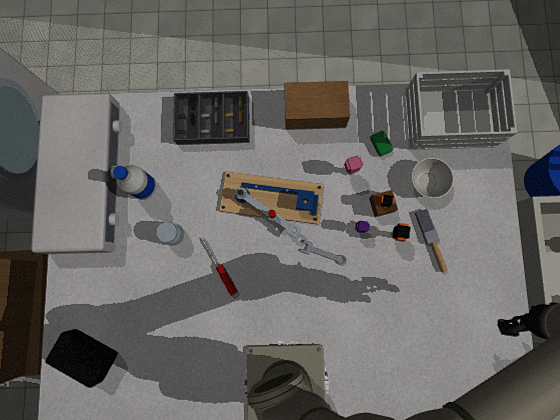

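View pics/scene0.png

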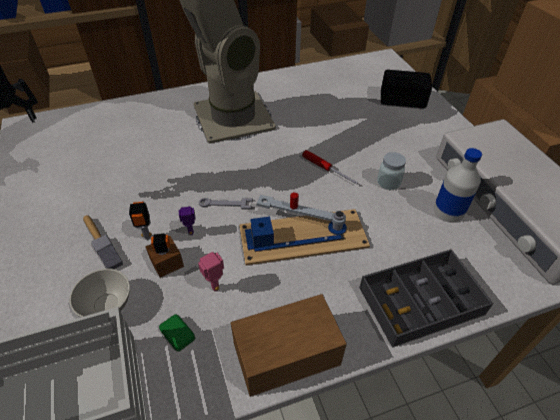

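Two black/orange candidates show: the one in the wooden block at top (384,203) / scene (162,247), and one standing at top (401,231) / scene (140,213). Pink (352,165) and purple (362,227) are excluded. I'll confirm with a crop and sizes.

```bash
python3 - <<'E'
from h import *
a=np.load('scene.npz');b=np.load('top.npz')
x=cv2.resize(a['im'][190:290,90:230],(560,400),interpolation=2);y=cv2.resize(b['im'][140:250,335:425],(327,400),interpolation=2)
save('crop1.png',np.hstack([x[:,:460],y]))
for n,f in(('top',b),('scene',a)):
    c=manip.get_calibration(n);P=cloud(c,f['d']);im=f['im'].astype(int)
    org=(im[...,0]>130)&(im[...,1]>40)&(im[...,1]<0.65*im[...,0])&(im[...,2]<60)&(P[...,2]>.03)
    red=(im[...,0]>110)&(im[...,1]<50)&(im[...,2]<50)&(P[...,2]>.06)
    blue=(im[...,2]>90)&(im[...,0]<60)&(P[...,2]>.055)&(P[...,2]<.075)
    for k,m in(('org',org),('red',red),('blue',blue)):
        N,l,s,_=cv2.connectedComponentsWithStats(m.astype(np.uint8))
        for i in range(1,N):
            if s[i,4]>8: q=P[l==i]; print(n,k,s[i].tolist(),np.round(np.median(q,0),3),np.round(q.min(0),3),np.round(q.max(0),3))
    # dark tall things near pins
    D=(im.max(-1)<70)&(P[...,2]>.05)&(P[...,2]<.15)&(P[...,0]>.2)&(P[...,0]<.6)&(P[...,1]<-.15)&(P[...,1]>-.5)
    N,l,s,_=cv2.connectedComponentsWithStats(D.astype(np.uint8))
    for i in range(1,N):
        if s[i,4]>12: q=P[l==i]; print(n,'dark',s[i].tolist(),np.round(np.median(q,0),3),np.round(q.min(0),3),np.round(q.max(0),3))
E
```

```text
top org [393, 198, 2, 6, 9] [ 0.538 -0.335  0.097] [ 0.528 -0.338  0.094] [ 0.544 -0.333  0.101]
top org [400, 223, 8, 3, 14] [ 0.463 -0.357  0.113] [ 0.46  -0.366  0.108] [ 0.467 -0.346  0.117]
top org [398, 238, 8, 2, 11] [ 0.42  -0.346  0.112] [ 0.42  -0.357  0.108] [ 0.423 -0.338  0.117]
top red [269, 210, 6, 6, 30] [0.509 0.027 0.099] [0.502 0.021 0.094] [0.518 0.036 0.105]
top dark [372, 194, 25, 19, 278] [ 0.532 -0.315  0.059] [ 0.508 -0.352  0.05 ] [ 0.564 -0.281  0.107]
top dark [356, 221, 13, 12, 40] [ 0.454 -0.231  0.081] [ 0.448 -0.258  0.051] [ 0.479 -0.223  0.092]
top dark [392, 224, 18, 17, 216] [ 0.441 -0.346  0.115] [ 0.417 -0.37   0.06 ] [ 0.466 -0.331  0.124]
scene org [132, 215, 10, 2, 16] [ 0.464 -0.362  0.112] [ 0.458 -0.369  0.11 ] [ 0.466 -0.349  0.114]
scene org [151, 237, 2, 6, 12] [ 0.537 -0.338  0.096] [ 0.527 -0.34   0.095] [ 0.545 -0.336  0.098]
scene red [290, 193, 8, 5, 27] [0.511 0.024 0.098] [0.502 0.016 0.095] [0.519 0.034 0.1  ]
scene dark [129, 203, 21, 27, 387] [ 0.457 -0.353  0.107] [ 0.423 -0.376  0.06 ] [ 0.47  -0.333  0.119]
scene dark [179, 208, 16, 18, 154] [ 0.479 -0.245  0.075] [ 0.46  -0.263  0.051] [ 0.484 -0.225  0.091]
scene dark [146, 234, 35, 32, 484] [ 0.552 -0.318  0.071] [ 0.513 -0.357  0.05 ] [ 0.578 -0.283  0.106]
```

View pics/crop1.png

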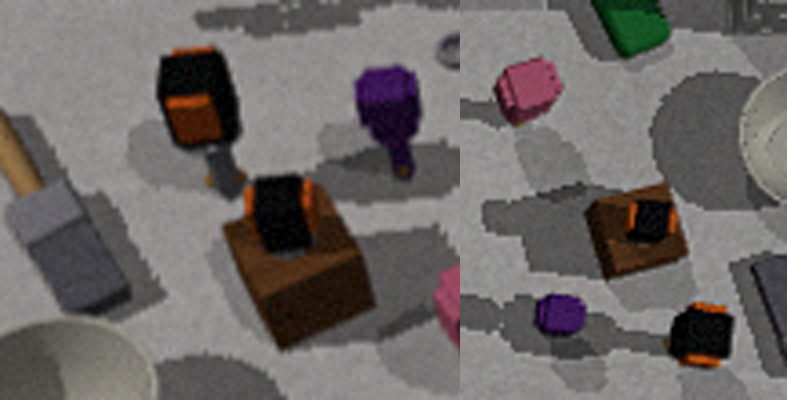

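The crop confirms it: the wooden-block pin, with its orange buttons at left/right, is smaller than the free-standing black/orange one, so it is the one meant. Next I'll get the coarse board pose and a move helper.

```bash
cat >> h.py <<'E'
def go(p,yaw=None):
    """units to reach TCP p; yaw = world angle of tool x (tool down)"""
    o=manip.get_obs();r=R.from_quat(o['ee_rot'])
    d=r.inv().apply(np.array(p)-o['position'])/.05
    a=np.zeros(3)
    if yaw is not None:
        t=R.from_matrix(np.array([[np.cos(yaw),np.sin(yaw),0],[np.sin(yaw),-np.cos(yaw),0],[0,0,-1]]).T)
        a=np.degrees((r.inv()*t).as_rotvec())/8
    return np.round(np.r_[d,a],3).tolist()
def st():
    o=manip.get_obs();x=R.from_quat(o['ee_rot']).as_matrix()
    print('t %.2f'%o['clock'],'p',np.round(o['position'],4),'yaw %.2f tilt %.2f'%(np.degrees(np.arctan2(x[1,0],x[0,0])),np.degrees(np.arccos(-x[2,2]))),'F',np.round(o['ft_force'],1),'w %.3f g %.1f'%(o['grip_width'],o['grasp_force']))
E
python3 - <<'E'
from h import *
f=np.load('top.npz');c=manip.get_calibration('top');P=cloud(c,f['d']);im=f['im'].astype(int)
m=(P[...,2]>.004)&(P[...,2]<.022)&(im[...,0]-im[...,2]>35)&(P[...,0]>.4)&(P[...,0]<.7)&(abs(P[...,1])<.2)
m=cv2.morphologyEx(m.astype(np.uint8),cv2.MORPH_OPEN,np.ones((3,3)))
q=P[m>0];print(len(q));print(cv2.minAreaRect(q[:,:2].astype(np.float32)))
w=manip.get_calibration('wrist');o=manip.get_obs();r=R.from_quat(o['ee_rot'])
print('cam in tool',r.inv().apply(w['xyz']-o['position']),(r.inv()*R.from_quat(w['orientation'])).as_matrix().round(2).tolist(),w['fx'])
print(go([.50,-.03,.32],0.0))
E
```

```text
2267
((0.5732060074806213, 0.03185836970806122), (0.3196747899055481, 0.13009993731975555), 80.74742889404297)
cam in tool [ 8.30544100e-02 -1.30203747e-04 -1.52341338e-01] [[-0.0, 0.95, 0.32], [1.0, 0.0, -0.0], [-0.0, 0.32, -0.95]] 334.22297417644376
[9.228, -8.601, -1.99, 0.001, -0.0, 2.434]
```

```bash
python3 - <<'E'
from h import *
print(go([.46,.02,.30],np.radians(-9.25)))
E
```

```text
[8.807, -9.811, -1.59, 0.001, -0.0, 3.59]
```

```bash
python3 -m pendant '[[0.8,-0.9,-1.2,0,0,0.4,1],[1.7,-1.9,-1.6,0,0,0.8,1],[2.6,-2.9,-1.6,0,0,1.2,0],[3.5,-3.9,-1.6,0,0,1.6,-1],[4.4,-4.9,-1.6,0,0,2,-1],[5.3,-5.9,-1.6,0,0,2.4,-1],[6.2,-6.9,-1.6,0,0,2.8,-1],[7.1,-7.9,-1.6,0,0,3.2,-1],[8,-8.9,-1.6,0,0,3.59,-1],[8.8,-9.8,-1.6,0,0,3.59,-1]]' 20; python3 - <<'E'
from h import *
st()
im,d=manip.camera('wrist');c=manip.get_calibration('wrist');save('w1.png',im);np.savez('w1.npz',im=im,d=d)
P=cloud(c,d)
for t in('clevis_mark','pivot_mark'):
    print(t,[(round(r['p'],2),np.round(r['pixel']).tolist()) for r in manip.tip_of(t,'wrist')][:3])
i=im.astype(int)
red=(i[...,0]>110)&(i[...,1]<60)&(i[...,2]<60)&(P[...,2]>.09)&(P[...,2]<.11)
print('post',np.sum(red),(P[red].min(0)+P[red].max(0))/2,np.ptp(P[red],0))
print(cv2.minEnclosingCircle(P[red][:,:2].astype(np.float32)))
E
```

```text
clock: 2.05
position: [0.4384, -0.0318, 0.3009]
ee_rot: [0.997, -0.081, 0.001, 0.0]
ft_force: [0.9, -0.9, -0.1]
grip_width: 0.005
grasp_force: 0.0
t 2.05 p [ 0.4384 -0.0318  0.3009] yaw -9.32 tilt 0.08 F [ 0.9 -0.9 -0.1] w 0.005 g 0.0
clevis_mark [(0.87, [291.0, 51.0])]
pivot_mark [(0.94, [99.0, 50.0])]
post 239 [ 0.52873241 -0.1258699   0.09790116] [0.05356716 0.3385144  0.00560204]
((0.5324398279190063, -0.12561677396297455), 0.17048822343349457)
```

View pics/w1.png

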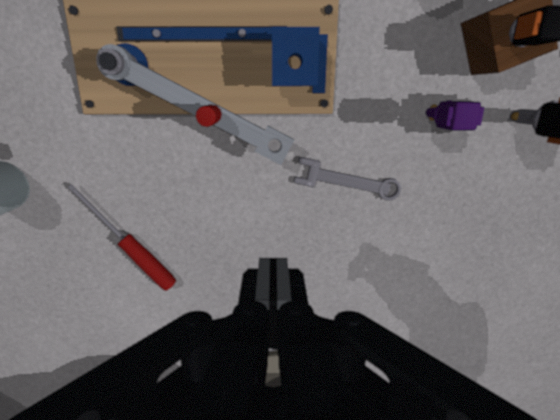

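The wrist view shows the hole at about (295,62), the pivot at (117,62) and the post at (208,115). The wrench at (310,170) is on the side the arm swings away from.

```bash
python3 - <<'E'
from h import *
f=np.load('w1.npz');c=manip.get_calibration('wrist');im=f['im'];P=cloud(c,f['d']);i=im.astype(int)
red=(i[...,0]>110)&(i[...,1]<60)&(i[...,2]<60)&(P[...,2]>.09)&(P[...,2]<.11)
red[:,300:]=0
(x,y),r=cv2.minEnclosingCircle(P[red][:,:2].astype(np.float32));print('post',x,y,r)
print('hole guess',ray(c,(295,62),.064),'mark net',ray(c,(291,51),.064))
blue=(i[...,2]>80)&(i[...,0]<60)&(abs(P[...,2]-.064)<.004);blue[:,:260]=0;blue[:,345:]=0
q=P[blue];print('ear',len(q),cv2.minAreaRect(q[:,:2].astype(np.float32)),np.median(q[:,2]))
n,l,s,ce=cv2.connectedComponentsWithStats(1-blue[25:90,268:330].astype(np.uint8))
print([(s[k].tolist(),(ce[k]+[268,25]).round(1).tolist()) for k in range(1,n) if s[k,4]>15])
for z in (.06,.075,.08):print('pivot',z,ray(c,(117,62),z))
print('depth pivot',P[62,117])
r=np.radians(-9.25);b=np.array([np.cos(r),np.sin(r)])
print('row for pre-push', go([x-.045*b[0],y-.045*b[1],.15],r),go([x-.045*b[0],y-.045*b[1],.082],r))
E
```

```text
post 0.5086491107940674 0.02719023823738098 0.008986649103462696
hole guess [ 0.54741577 -0.07256656  0.064     ] mark net [ 0.55873746 -0.06980489  0.064     ]
ear 2452 ((0.5527833104133606, -0.07339991629123688), (0.04940696805715561, 0.05723733454942703), 81.16002655029297) 0.06289666437132704
[([0, 0, 62, 65, 1345], [305.9, 59.8]), ([18, 27, 18, 17, 224], [294.8, 60.3])]
pivot 0.06 [0.57747171 0.11751952 0.06      ]
pivot 0.075 [0.57530061 0.11137868 0.075     ]
pivot 0.08 [0.5745769  0.10933173 0.08      ]
depth pivot [0.57730032 0.11703475 0.06118412]
row for pre-push [0.302, -1.364, 3.016, -0.001, -0.005, 0.043] [0.301, -1.363, 4.376, -0.001, -0.005, 0.043]
```

```bash
python3 -m pendant '[[0.15,-0.7,0.8,0,0,0,-1],[0.3,-1.36,1.8,0,0,0,-1],[0.3,-1.36,2.8,0,0,0,-1],[0.3,-1.36,3.7,0,0,0,-1],[0.3,-1.36,4.3,0,0,0,-1],[0.45,-1.36,4.3,0,0,0,-1],[0.6,-1.36,4.3,0,0,0,-1],[0.7,-1.36,4.3,0,0,0,-1],[0.8,-1.35,4.3,0,0,0,-1],[0.95,-1.32,4.3,0,0,0,-1]]'; python3 -m pendant '[[0.12,0.02,0,0,0,0,-1],[0.24,0.05,0,0,0,0,-1],[0.36,0.08,0,0,0,0,-1],[0.46,0.1,0,0,0,0,-1],[0.56,0.13,0,0,0,0,-1],[0.64,0.15,0,0,0,0,-1],[0.7,0.16,0,0,0,0,-1],[0.75,0.17,0,0,0,0,-1],[0.79,0.18,0,0,0,0,-1],[0.82,0.18,0,0,0,0,-1]]'
python3 - <<'E'
from h import *
st();print(go([.5402,.0103,.086]))
E
```

```text
clock: 3.45
position: [0.4952, 0.0229, 0.0858]
ee_rot: [0.997, -0.081, -0.001, 0.001]
ft_force: [-8.1, -5.6, 8.7]
grip_width: -0.003
grasp_force: 5.1
clock: 4.7
position: [0.5347, 0.0084, 0.0856]
ee_rot: [0.997, -0.081, 0.0, -0.0]
ft_force: [-2.2, -1.4, 3.4]
grip_width: 0.005
grasp_force: 2.0
t 4.70 p [0.5347 0.0084 0.0856] yaw -9.24 tilt 0.01 F [-2.2 -1.4  3.4] w 0.005 g 2.0
[0.102, -0.054, -0.009, 0.0, 0.0, 0.0]
```

```bash
python3 -m pendant '[[0.02,0,0,0,0,0,-1],[0.04,0,0,0,0,0,-1],[0.06,0,0,0,0,0,-1],[0.07,0,0,0,0,0,-1],[0.08,0,0,0,0,0,-1],[0.09,0,0,0,0,0,-1],[0.1,0,0,0,0,0,-1],[0.11,0,0,0,0,0,-1],[0.12,0,0,0,0,0,-1],[0.12,0,0,0,0,0,-1]]'
```

```text
clock: 5.95
position: [0.5406, 0.0074, 0.0855]
ee_rot: [0.997, -0.081, 0.0, 0.0]
ft_force: [-2.1, 0.5, 2.8]
grip_width: -0.0
grasp_force: 1.5
```

```bash
python3 -m pendant '[[0.02,0,0,0,0,0,-1],[0.04,0,0,0,0,0,-1],[0.06,0,0,0,0,0,-1],[0.08,0,0,0,0,0,-1],[0.1,0,0,0,0,0,-1],[0.11,0,0,0,0,0,-1],[0.12,0,0,0,0,0,-1],[0.13,0,0,0,0,0,-1],[0.14,0,0,0,0,0,-1],[0.14,0,0,0,0,0,-1]]'
```

```text
clock: 7.2
position: [0.5428, 0.0069, 0.0848]
ee_rot: [0.997, -0.08, -0.005, 0.001]
ft_force: [-25.6, 0.6, 19.6]
grip_width: -0.003
grasp_force: 16.0
```

```bash
python3 -m pendant '[[-0.2,0,0,0,0,0,-1],[-0.5,0,0,0,0,0,-1],[-0.6,0.2,-0.8,0,0,0,-1],[-0.6,0.6,-1.8,0,0,0,-1],[-0.6,1,-2.4,0,0,0,0],[-0.6,1.3,-2.4,0,0,0,1],[-0.6,1.6,-2.4,0,0,0,1],[-0.6,1.6,-2.4,0,0,0,1],[-0.6,1.6,-2.4,0,0,0,1],[-0.6,1.6,-2.4,0,0,0,1]]'; python3 - <<'E'
from h import *
st()
c=manip.get_calibration('wrist');im,d=manip.camera('wrist');save('w2.png',im);np.savez('w2.npz',im=im,d=d,**{k:c[k] for k in c})
E
```

```text
clock: 8.45
position: [0.5049, -0.067, 0.2052]
ee_rot: [0.997, -0.08, -0.0, -0.0]
ft_force: [0.5, 0.3, 0.0]
grip_width: 1.0
grasp_force: 0.0
t 8.45 p [ 0.5049 -0.067   0.2052] yaw -9.18 tilt 0.03 F [0.5 0.3 0. ] w 1.000 g 0.0
```

View pics/w2.png

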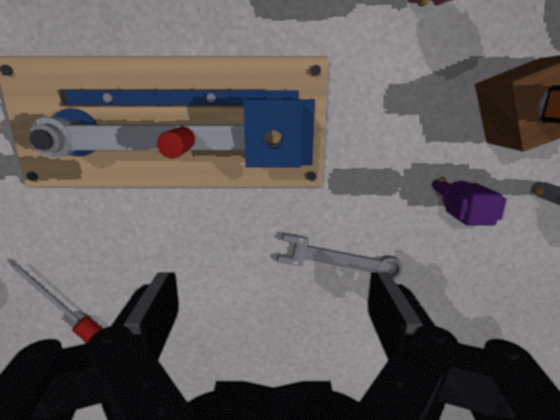

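The arm now runs parallel to the board into the clevis, with the hole at about (273,138). I'll measure the hole and post angle.

```bash
python3 - <<'E'
from h import *
f=np.load('w2.npz');c={k:f[k] for k in('fx','fy','cx','cy','xyz','orientation')};im=f['im'];i=im.astype(int);P=cloud(c,f['d'])
g=im[118:160,250:300];save('hole.png',cv2.resize(g,None,fx=12,fy=12,interpolation=2))
blue=(i[...,2]-i[...,0]>30)
sub=1-blue[118:160,252:298].astype(np.uint8)
n,l,s,ce=cv2.connectedComponentsWithStats(sub)
for k in range(1,n):
  if s[k,4]>15:
    print(s[k].tolist(),(ce[k]+[252,118]).round(1));
    cn,_=cv2.findContours((l==k).astype(np.uint8),0,1);p=cn[0][:,0]+[252,118];pts=np.array([ray(c,q,.064) for q in p])[:,:2]
    print(cv2.minEnclosingCircle(pts.astype(np.float32)),cv2.fitEllipse(pts.astype(np.float32)*1000))
q=P[blue&(abs(P[...,2]-.064)<.004)];q=q[(abs(q[:,1]+.07)<.05)]
R_=cv2.minAreaRect(q[:,:2].astype(np.float32));print('ear',R_,np.median(q[:,2]))
red=(i[...,0]>110)&(i[...,1]<60)&(i[...,2]<60)&(P[...,2]>.093)&(P[...,2]<.105)
N,l,s,_=cv2.connectedComponentsWithStats(red.astype(np.uint8));k=1+np.argmax(s[1:,4]);print('post',cv2.minEnclosingCircle(P[l==k][:,:2].astype(np.float32)))
# board edges
m=(abs(P[...,2]-.012)<.006)&(i[...,0]-i[...,2]>30)&(P[...,1]<.25)&(P[...,1]>-.14)&(P[...,0]>.45)
m=cv2.morphologyEx(m.astype(np.uint8),cv2.MORPH_OPEN,np.ones((3,3)))
print('board',cv2.minAreaRect(P[m>0][:,:2].astype(np.float32)))
E
```

```text
[13, 12, 17, 18, 249] [273.  138.2]
((0.5494691729545593, -0.07507594674825668), 0.007891049608588219) ((549.3643798828125, -75.0702896118164), (14.430335998535156, 14.810403823852539), 75.40744018554688)
ear ((0.5528218746185303, -0.0752793699502945), (0.050008464604616165, 0.05654652416706085), 80.91272735595703) 0.06295135591981121
post ((0.5609039068222046, 0.00390810938552022), 0.009815750643610954)
board ((0.572338879108429, 0.030264005064964294), (0.3198118507862091, 0.12769019603729248), 80.8093032836914)
```

View pics/hole.png

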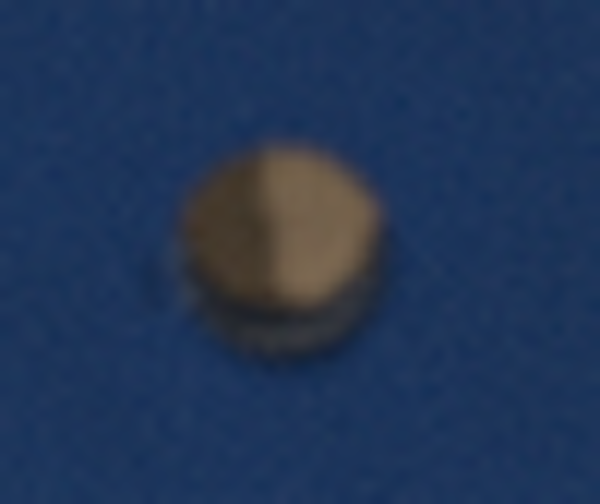

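```bash
python3 -m pendant '[[0.1,0.7,-0.5,0,0,0,1],[0.2,1.6,-0.7,0,0,0,1],[0.3,2.5,-0.7,0,0,0,1],[0.4,3.4,-0.7,0,0,0,1],[0.5,4.3,-0.7,0,0,0,1],[0.6,4.8,-0.7,0,0,0,1],[0.6,5,-0.7,0,0,0,1],[0.6,5,-0.7,0,0,0,1],[0.6,5,-0.7,0,0,0,1],[0.6,5,-0.7,0,0,0,1]]'; python3 - <<'E'
from h import *
st()
c=manip.get_calibration('wrist');im,d=manip.camera('wrist');save('w3.png',im);np.savez('w3.npz',im=im,d=d,**{k:c[k] for k in c})
for t in('pin_head','pin_mid'):
  for r in manip.tip_of(t,'wrist'): print(t,round(r['p'],2),np.round(r['pixel'],1))
E
```

```text
clock: 9.75
position: [0.4948, -0.3183, 0.2408]
ee_rot: [0.997, -0.08, 0.0, 0.0]
ft_force: [-0.4, -0.7, -0.7]
grip_width: 1.001
grasp_force: 0.0
t 9.75 p [ 0.4948 -0.3183  0.2408] yaw -9.15 tilt 0.02 F [-0.4 -0.7 -0.7] w 1.001 g 0.0
pin_head 0.71 [205. 221.]
pin_head 0.64 [122.7  17.1]
pin_head 0.61 [316.3 232.5]
pin_head 0.6 [267.1 137.2]
pin_mid 0.92 [209.9 212.8]
pin_mid 0.7 [269. 134.]
pin_mid 0.69 [264.3 135.6]
pin_mid 0.68 [311.7 222.1]
```

View pics/w3.png

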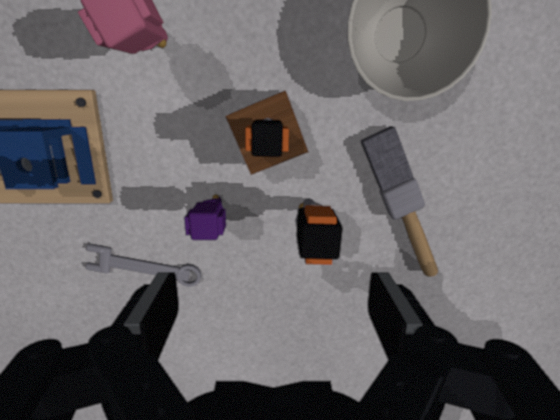

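The target pin's head is at (267,137) in the wooden block, buttons at (249,138) and (288,138), so its grip axis is nearly along tool y. The big look-alike is at (319,234), and purple is at (206,220).

```bash
python3 - <<'E'
from h import *
f=np.load('w3.npz');c={k:f[k] for k in('fx','fy','cx','cy','xyz','orientation')};im=f['im'];i=im.astype(int);P=cloud(c,f['d'])
y0,x0=112,235
s=(slice(y0,168),slice(x0,302))
m=np.zeros(im.shape[:2],bool);m[s]=True
z=P[...,2]
for nm,mm in(('top',m&(z>.094)&(z<.106)),('org',m&(i[...,0]>100)&(i[...,2]<50)&(i[...,1]<.6*i[...,0])&(z>.07)),('blk',m&(i.max(-1)<50)&(z>.09))):
    q=P[mm];print(nm,len(q),np.median(q[:,2]).round(4));r=cv2.minAreaRect(q[:,:2].astype(np.float32));print(np.round(r[0],4),np.round(r[1],4),r[2])
    n,l,ss,ce=cv2.connectedComponentsWithStats(mm.astype(np.uint8))
    for k in range(1,n):
        if ss[k,4]>15:print('   ',ss[k].tolist(),P[l==k].mean(0).round(4))
blk=m&(z>.05)&(z<.06);r=cv2.minAreaRect(P[blk][:,:2].astype(np.float32));print('holder',np.round(r[0],4),np.round(r[1],4),r[2])
save('pinc.png',cv2.resize(im[s],None,fx=8,fy=8,interpolation=2))
E
```

```text
top 1346 0.0985
[ 0.539  -0.3204] [0.0378 0.0296] 80.00426483154297
    [245, 122, 44, 35, 1346] [ 0.5394 -0.3202  0.0981]
org 229 0.0958
[ 0.5533 -0.3231] [0.0377 0.0492] 79.2745132446289
    [245, 128, 6, 23, 108] [ 0.5418 -0.3043  0.0959]
    [283, 128, 6, 24, 121] [ 0.5367 -0.3367  0.0982]
blk 1051 0.0988
[ 0.551  -0.3225] [0.027  0.0537] 79.77481079101562
    [251, 122, 32, 35, 1051] [ 0.5398 -0.3207  0.0998]
holder [ 0.5325 -0.3205] [0.0666 0.0549] 80.89529418945312
```

View pics/pinc.png

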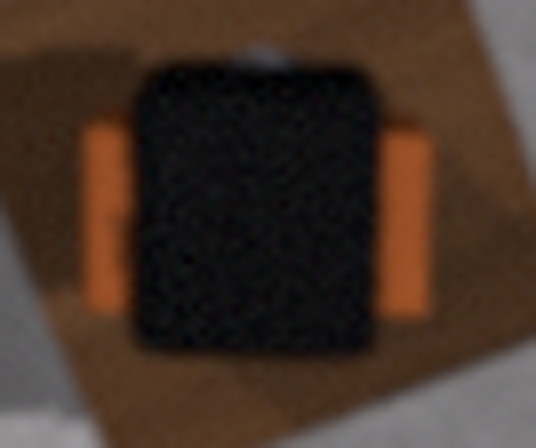

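```bash
python3 - <<'E'
from h import *
print(go([.539,-.3204,.081]))
E
```

```text
[0.883, -0.116, 3.193, 0.0, 0.0, 0.0]
```

```bash
python3 -m pendant '[[0.6,-0.1,0.3,0,0,0,0.4],[0.88,-0.12,1.2,0,0,0,0.4],[0.88,-0.12,2.2,0,0,0,0.4],[0.88,-0.12,2.9,0,0,0,0.4],[0.88,-0.12,3.2,0,0,0,0.4],[0.88,-0.12,3.2,0,0,0,0.4],[0.88,-0.12,3.2,0,0,0,-0.1],[0.88,-0.12,3.2,0,0,0,-0.5],[0.88,-0.12,3.2,0,0,0,-1],[0.88,-0.12,3.2,0,0,0,-1]]' 30; python3 -m pendant '[[0,0,0,0,0,0,-1],[0,0,0,0,0,0,-1],[0,0,-0.1,0,0,0,-1],[0,0,-0.3,0,0,0,-1],[0,0,-0.6,0,0,0,-1],[0,0,-0.9,0,0,0,-1],[0,0,-1.2,0,0,0,-1],[0,0,-1.6,0,0,0,-1],[0,0,-1.8,0,0,0,-1],[0,0,-1.8,0,0,0,-1]]';python3 - <<'E'
from h import *
st()
c=manip.get_calibration('wrist');im,d=manip.camera('wrist');save('w4.png',im[130:390,130:430]);np.savez('w4.npz',im=im,d=d,**{k:c[k] for k in c})
E
```

```text
clock: 11.15
position: [0.5401, -0.3205, 0.083]
ee_rot: [0.997, -0.08, 0.002, 0.001]
ft_force: [-1.4, 3.0, 8.4]
grip_width: 0.317
grasp_force: 30.1
clock: 12.4
position: [0.5391, -0.3208, 0.1714]
ee_rot: [0.997, -0.081, 0.001, 0.0]
ft_force: [0.3, 0.5, -3.2]
grip_width: 0.317
grasp_force: 30.2
t 12.40 p [ 0.5391 -0.3208  0.1714] yaw -9.25 tilt 0.09 F [ 0.3  0.5 -3.2] w 0.317 g 30.2
```

View pics/w4.png

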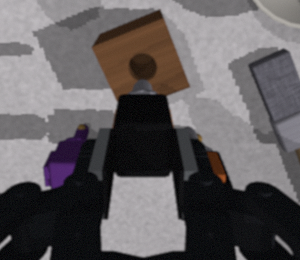

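```bash
python3 - <<'E'
from h import *
f=np.load('w4.npz');c={k:f[k] for k in('fx','fy','cx','cy','xyz','orientation')};im=f['im'];i=im.astype(int);P=cloud(c,f['d'])
o=manip.get_obs();r=R.from_quat(o['ee_rot']);T=(P-o['position'])@r.as_matrix()
m=(abs(T[...,0])<.03)&(abs(T[...,1])<.012)&(T[...,2]<-.005)&(T[...,2]>-.05)&(f['d']>0)
q=T[m];print(len(q),np.median(q,0),np.percentile(q,[1,5,50,95,99],axis=0).round(4))
top=m&(abs(T[...,2]-np.percentile(q[:,2],30))<.003);print(np.ptp(q,axis=0))
v,u=np.where(m);print(u.min(),u.max(),v.min(),v.max())
for row in range(225,310,8): print(row,T[row,262:290:9].round(3).tolist(),im[row,275])
row=250;print([(k,im[row,k].tolist(),T[row,k].round(3).tolist()) for k in range(225,330,5)])
E
```

```text
3248 [ 3.52032567e-03  8.02397445e-05 -1.64643795e-02] [[-0.014  -0.0118 -0.0179]
 [-0.0122 -0.0108 -0.0175]
 [ 0.0035  0.0001 -0.0165]
 [ 0.0143  0.0107 -0.0087]
 [ 0.0146  0.0117 -0.0057]]
[0.03015722 0.02399335 0.01378672]
246 298 242 306
225 [[0.014, -0.005, 0.018], [0.014, -0.0, 0.018], [0.014, 0.005, 0.019], [0.015, 0.009, 0.017]] [15 18 16]
233 [[0.014, -0.005, 0.006], [0.014, -0.0, 0.006], [0.014, 0.004, 0.007], [0.014, 0.009, 0.006]] [8 9 6]
241 [[0.015, -0.005, -0.004], [0.014, -0.0, -0.003], [0.014, 0.004, -0.003], [0.014, 0.008, -0.003]] [10 10  8]
249 [[0.014, -0.005, -0.012], [0.014, -0.0, -0.012], [0.014, 0.004, -0.012], [0.014, 0.008, -0.012]] [11 10 13]
257 [[0.012, -0.004, -0.017], [0.012, -0.0, -0.017], [0.012, 0.004, -0.017], [0.012, 0.008, -0.015]] [18 19 22]
265 [[0.008, -0.005, -0.016], [0.008, -0.0, -0.016], [0.008, 0.004, -0.016], [0.008, 0.008, -0.017]] [15 16 17]
273 [[0.004, -0.005, -0.016], [0.004, -0.0, -0.016], [0.004, 0.004, -0.017], [0.005, 0.008, -0.018]] [10 13 17]
281 [[-0.0, -0.005, -0.016], [0.001, -0.0, -0.018], [0.0, 0.004, -0.017], [-0.0, 0.00
[... 630 characters left out ...]
 [0.015, -0.01, -0.014]), (255, [9, 9, 10], [0.014, -0.008, -0.014]), (260, [12, 7, 12], [0.014, -0.005, -0.013]), (265, [3, 5, 9], [0.014, -0.003, -0.013]), (270, [9, 10, 10], [0.014, -0.001, -0.013]), (275, [6, 5, 9], [0.014, 0.001, -0.013]), (280, [4, 8, 3], [0.014, 0.004, -0.013]), (285, [6, 9, 11], [0.014, 0.006, -0.013]), (290, [0, 4, 3], [0.014, 0.008, -0.013]), (295, [16, 14, 15], [0.014, 0.011, -0.013]), (300, [32, 26, 22], [0.013, 0.013, -0.01]), (305, [178, 174, 177], [-0.077, 0.036, 0.172]), (310, [173, 171, 173], [-0.077, 0.041, 0.172]), (315, [171, 167, 171], [-0.077, 0.046, 0.172]), (320, [173, 170, 172], [-0.076, 0.052, 0.171]), (325, [155, 152, 155], [-0.077, 0.057, 0.172])]
```

```bash
python3 - <<'E'
from h import *
print(go([.5494,-.0751,.148],np.radians(-9.19)))
E
```

```text
[-0.579, -4.881, 0.45, 0.001, -0.001, -0.008]
```

```bash
python3 -m pendant '[[0,-0.4,-0.4,0,0,0,-1],[-0.1,-1.1,-0.4,0,0,0,-1],[-0.2,-1.9,-0.4,0,0,0,-1],[-0.3,-2.7,-0.4,0,0,0,-1],[-0.4,-3.5,-0.4,0,0,0,-1],[-0.5,-4.2,-0.4,0,0,0,-1],[-0.58,-4.7,-0.2,0,0,0,-1],[-0.58,-4.88,0.2,0,0,0,-1],[-0.58,-4.88,0.4,0,0,0,-1],[-0.58,-4.88,0.45,0,0,0,-1]]'; python3 -m pendant '[[0,0,0,0,0,0,-1],[0,0,0,0,0,0,-1],[0,0,0,0,0,0,-1],[0,0,0.05,0,0,0,-1],[0,0,0.1,0,0,0,-1],[0,0,0.13,0,0,0,-1],[0,0,0.16,0,0,0,-1],[0,0,0.18,0,0,0,-1],[0,0,0.2,0,0,0,-1],[0,0,0.2,0,0,0,-1]]';python3 - <<'E'
from h import *
st();print(go([.5494,-.0751,.132]))
c=manip.get_calibration('wrist');im,d=manip.camera('wrist');save('w5.png',cv2.resize(im[120:320,180:380],(600,600),interpolation=2))
c=manip.get_calibration('scene');im,d=manip.camera('scene');save('s5.png',cv2.resize(im[160:260,200:330],(780,600),interpolation=2))
E
```

```text
clock: 13.7
position: [0.5491, -0.0752, 0.148]
ee_rot: [0.997, -0.081, -0.0, 0.0]
ft_force: [-0.4, -0.2, -1.7]
grip_width: 0.317
grasp_force: 30.1
clock: 14.95
position: [0.5493, -0.0752, 0.1379]
ee_rot: [0.997, -0.081, -0.0, 0.0]
ft_force: [-0.1, 0.2, -1.9]
grip_width: 0.323
grasp_force: 30.1
t 14.95 p [ 0.5493 -0.0752  0.1379] yaw -9.25 tilt 0.01 F [-0.1  0.2 -1.9] w 0.323 g 30.1
[0.002, -0.002, 0.119, 0.0, 0.0, 0.0]
```

View pics/w5.png

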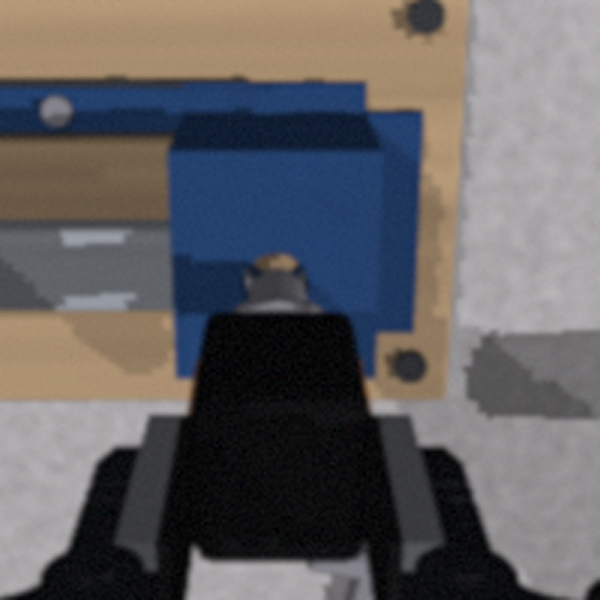

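The pin tip sits right over the hole: far rim visible at crop (278,258), laterally centred. I'll descend gently.

```bash
python3 -m pendant '[[0,0,0.02,0,0,0,-1],[0,0,0.04,0,0,0,-1],[0,0,0.06,0,0,0,-1],[0,0,0.08,0,0,0,-1],[0,0,0.1,0,0,0,-1],[0,0,0.12,0,0,0,-1],[0,0,0.13,0,0,0,-1],[0,0,0.14,0,0,0,-1],[0,0,0.15,0,0,0,-1],[0,0,0.15,0,0,0,-1]]'
```

```text
clock: 16.3
position: [0.5493, -0.0751, 0.1305]
ee_rot: [0.997, -0.081, 0.0, 0.0]
ft_force: [-1.2, 0.1, -2.1]
grip_width: 0.324
grasp_force: 30.1
```

```bash
python3 -m pendant '[[0,0,0.02,0,0,0,-1],[0,0,0.04,0,0,0,-1],[0,0,0.06,0,0,0,-1],[0,0,0.08,0,0,0,-1],[0,0,0.1,0,0,0,-1],[0,0,0.11,0,0,0,-1],[0,0,0.12,0,0,0,-1],[0,0,0.12,0,0,0,-1],[0,0,0.12,0,0,0,-1],[0,0,0.12,0,0,0,-1]]'
```

```text
clock: 17.55
position: [0.5493, -0.0752, 0.1245]
ee_rot: [0.997, -0.081, 0.0, 0.0]
ft_force: [0.3, -0.1, -1.8]
grip_width: 0.316
grasp_force: 30.1
```

```bash
python3 -m pendant '[[0,0,0.03,0,0,0,-1],[0,0,0.06,0,0,0,-1],[0,0,0.09,0,0,0,-1],[0,0,0.12,0,0,0,-1],[0,0,0.15,0,0,0,-1],[0,0,0.18,0,0,0,-1],[0,0,0.2,0,0,0,-1],[0,0,0.2,0,0,0,-1],[0,0,0.2,0,0,0,-1],[0,0,0.2,0,0,0,-1]]'
```

```text
clock: 18.8
position: [0.5493, -0.0752, 0.1145]
ee_rot: [0.997, -0.081, 0.0, 0.0]
ft_force: [-0.3, -0.5, -1.9]
grip_width: 0.323
grasp_force: 30.1
```

```bash
python3 -m pendant '[[0,0,0.04,0,0,0,-1],[0,0,0.08,0,0,0,-1],[0,0,0.12,0,0,0,-1],[0,0,0.16,0,0,0,-1],[0,0,0.2,0,0,0,-1],[0,0,0.24,0,0,0,-1],[0,0,0.27,0,0,0,-1],[0,0,0.3,0,0,0,-1],[0,0,0.3,0,0,0,-1],[0,0,0.3,0,0,0,-1]]'
```

```text
clock: 20.05
position: [0.5494, -0.0751, 0.0995]
ee_rot: [0.997, -0.081, 0.0, 0.0]
ft_force: [0.4, 0.5, -2.5]
grip_width: 0.319
grasp_force: 30.1
```

```bash
python3 -m pendant '[[0,0,0.02,0,0,0,-1],[0,0,0.04,0,0,0,-1],[0,0,0.06,0,0,0,-1],[0,0,0.08,0,0,0,-1],[0,0,0.1,0,0,0,-1],[0,0,0.12,0,0,0,-1],[0,0,0.14,0,0,0,-1],[0,0,0.15,0,0,0,-1],[0,0,0.16,0,0,0,-1],[0,0,0.16,0,0,0,-1]]'
```

```text
clock: 21.3
position: [0.5493, -0.0752, 0.0915]
ee_rot: [0.997, -0.081, 0.0, 0.0]
ft_force: [0.7, 0.5, -2.3]
grip_width: 0.317
grasp_force: 30.1
```

```bash
python3 -m pendant '[[0,0,0.01,0,0,0,-1],[0,0,0.02,0,0,0,-1],[0,0,0.03,0,0,0,-1],[0,0,0.04,0,0,0,-1],[0,0,0.04,0,0,0,-1],[0,0,0.04,0,0,0,-1],[0,0,0.04,0,0,0,-1],[0,0,0.04,0,0,0,-1],[0,0,0.04,0,0,0,-1],[0,0,0.04,0,0,0,-1]]'
```

```text
clock: 22.55
position: [0.5497, -0.0752, 0.0908]
ee_rot: [0.997, -0.081, 0.0, 0.0]
ft_force: [-5.4, 0.4, 11.7]
grip_width: 0.32
grasp_force: 31.7
```

```bash
python3 -m pendant '[[0,0,-0.01,0,0,0,-1],[0,0,-0.01,0,0,0,-0.3],[0,0,-0.01,0,0,0,0],[0,0,-0.01,0,0,0,0.3],[0,0,-0.01,0,0,0,0.4],[0,0,-0.01,0,0,0,0.4],[0,0,-0.5,0,0,0,0.4],[0,0,-1.2,0,0,0,0.4],[0,0,-2,0,0,0,0.4],[-0.5,0,-2.6,0,0,0,0.4]]'; python3 -m pendant '[[-0.4,0,-0.4,0,0,0,0.4],[-1,0,-0.4,0,0,0,0.4],[-1,0,-0.4,0,0,0,0.4],[-1,0,-0.4,0,0,0,0.4],[-1,0,-0.4,0,0,0,0.4],[-1,0,-0.4,0,0,0,0.4],[-1,0,-0.4,0,0,0,0.4],[-1,0,-0.4,0,0,0,0.4],[-1,0,-0.4,0,0,0,0.4],[-1,0,-0.4,0,0,0,0.4]]'; python3 - <<'E'
from h import *
st()
c=manip.get_calibration('wrist');im,d=manip.camera('wrist');P=cloud(c,d);i=im.astype(int)
m=(abs(P[...,0]-.5494)<.035)&(abs(P[...,1]+.075)<.035)
t=m&(P[...,2]>.1);print('head top z',np.median(P[t][:,2]),cv2.minAreaRect(P[t][:,:2].astype(np.float32)))
s,_=manip.camera('scene')
save('w6.png',np.hstack([cv2.resize(im[40:240,180:380],(400,400),interpolation=2),cv2.resize(s[180:260,220:300],(400,400),interpolation=2)]))
E
```

```text
clock: 23.8
position: [0.5254, -0.0711, 0.221]
ee_rot: [0.997, -0.081, 0.001, -0.0]
ft_force: [0.1, 0.3, 0.2]
grip_width: 0.699
grasp_force: 0.0
clock: 25.05
position: [0.4753, -0.0631, 0.2395]
ee_rot: [0.997, -0.081, 0.0, 0.0]
ft_force: [-0.1, 0.2, -1.6]
grip_width: 0.698
grasp_force: 0.0
t 25.05 p [ 0.4753 -0.0631  0.2395] yaw -9.25 tilt 0.01 F [-0.1  0.2 -1.6] w 0.698 g 0.0
head top z 0.10717283249642806 ((0.5484145283699036, -0.07522935420274734), (0.03800053149461746, 0.02917509898543358), 80.86965942382812)
```

View pics/w6.png

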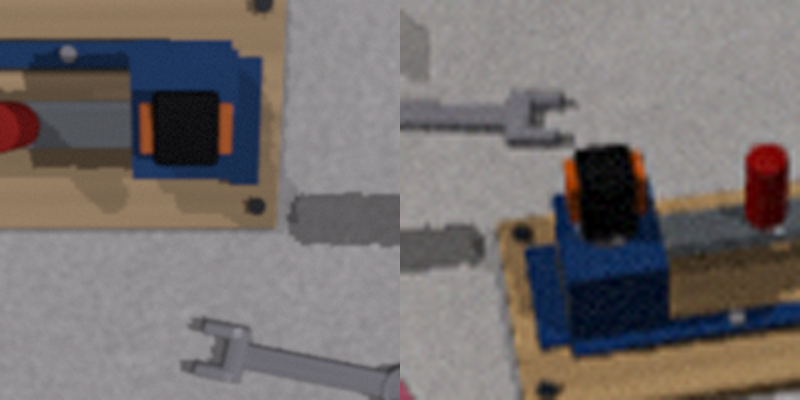

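The pin is seated: its head top is at about 108 mm. The buttons are sprung out to 38 mm, so the balls are out below the lower ear.

```bash
python3 -c "
from workcell import manip
print(manip.hand_in())"
```

```text
the job is handed in; nothing more can be done
None
```

I swung the arm home against its stop, slid the ball-lock pin through the clevis until its collar rested on it, released it with the buttons sprung fully out, and handed the job in at about 25 s; no verdict came back.

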